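# Release the cam and close the mounting jig on a painting

## Robot

A 6-joint arm with a two-finger parallel gripper is mounted at the origin on the work surface. World frame = base frame: x ahead of the robot, y to its left, z up, the work surface at z = 0. Lengths are in mm, angles in rad, forces in N, time in s.
With the tool pointing down it reaches from about 275 to 750 mm from the base axis. Payload 10.2 kg.
Tool frame: the origin (TCP) lies between the finger pads; the fingertips stand 11 mm ahead of it and the grasp point (between the pads) lies 8 mm behind it (ctrl.tip_extent is the distance from the TCP to the fingertips, in mm); z points along the fingers, y is the direction in which the jaws open and shut (so a half turn about z gives the same grasp; the last joint's range is limited). The gripper opens to 85 mm and grips with 20 to 120 N. Pads are 22 mm wide; open, the fingers measure 114 mm over their backs; the gripper's body (76 mm by 85 mm) begins 54 mm behind the grasp point. The pads swing forward as they close: fully open they stand 13 mm farther back than shut.
Start: joints at [0.912, 0.313, 1.498, -0, 1.331, -0.223], TCP at [221.634, 475.93, 242.294] pointing down, gripper open.
Joint ranges: [-2.94, 2.94], [-0.97, 2.17], [0.19, 2.56], [-1.23, 4.37], [0.02, 3.11], [-2.88, 2.88]. Speed limits (rad/s): [2.39, 2.39, 3.01, 3.14, 3.14, 3.14].

## Interface

Orientations are given as a unit quaternion [w, x, y, z].
In Python, from rig import ctrl gives the robot as it stands.
- The arm moves only by the tool apply_moves, never from a script. Its argument "commands" is a list of rows, each a list of 5 numbers: the finger opening in cm, from 0 to 8.54, then the shift along the tool's x, y, z in cm, then the turn about the tool's z in rad. In form: [[jaw, dx, dy, dz, roll], ...]. A call has 1 to 12 rows; each row shifts and turns the commanded pose from where the row before left it, along the tool's axes as they then stand; what a row does not reach is not made up. A row lasts 1/12 s, in which the tool goes at most 41.7 mm and 7.16 degrees, less where a joint would pass 70% of its speed; a pose out of reach is approached as far as the arm can. A call with a gripper value outside its range is refused whole. The fingers move at their own pace and stop on an object; "squeeze" is the grip in N (left out, the last holds). Time passes only in rows, so rows that do not move let the fingers close. It gives the time, the measured TCP pose, the force and the opening at its end, in the units of the state.
- ctrl.sense(): the state, without advancing time (a new reading comes with each control period).
- ctrl.capture(name): name is "scene" or "top" or "wrist"; returns the picture (480x640x3 uint8, red, green, blue); there is no depth.
- ctrl.camera_info(name): a dict with "fov_y" (degrees; the focal length in pixels is half the picture's height over the tangent of half this angle, whatever the lens; pixels are square), "cx", "cy" (the principal point, pixels), "camera_from_world" (4x4, takes a point from world to camera coordinates). Camera axes: x right, y down, z forward; pixel columns grow to the right and rows downward; lengths in mm; the calibration is good to about 2 mm. The wrist camera is an equidistant fisheye: a pixel r from the principal point sees the ray r / f radians off the axis. A picture is of the moment at which its call begins: read the wrist's pose just before it. camera_info takes no time and is no camera call; for the wrist camera it gives the pose at the moment of the call.
- ctrl.finish_job(): hands the job in, once; it reports no verdict.
The state is a dict: "time_s": time; "joints": joint angles; "dq": joint speeds; "tau": joint torques, N m; "eef_pos": TCP position; "ee_rot": TCP orientation; "force": force on the tool from outside, world axes, zero at the start; "wrist_torque": the same for the moment, N m; "grip_width": opening from 0.0 (shut) to 1.0 (fully open).
Only numpy, scipy, OpenCV 4.12 (cv2) and the standard library are available. Lean on these libraries where they do the work, as an engineer would, in place of code of your own. Each camera call takes 0.05 s, during which the arm holds its last target.

## Task

On the painting desk, use the outside of the fingers to push the black post of the brass cam round until the cam's low point (its red mark) faces the blue slide's steel nose, before the slide is moved. Then push the slide forward by its upright blue plate until its jaw has pressed the painted board flat and square against the dark wooden fence, and back away. Only push: do not pinch or lift anything, and leave the ink bottle, the water cup and the paperweight where they stand.

Things in the scene. Friction and masses are not known exactly. Their poses are not given: they have to be found in the camera images.
- jig: Mounting jig fixed to the desk: plywood board 420 x 200 mm, 12 mm thick. Origin: on the vertical cam axis, at desk height. +x forward, the way the slide moves (away from the robot, yaw within 0.35 rad), +y left, z up. Board spans x -120 to +300 mm. Dark wooden fence across the forward end, top 36 mm above the desk, rear face at x = 261 mm.
- cam_axis (a point): Top of the steel hub on the cam axis, 45 mm above the desk (jig x = y = 0). The brass cam is an eccentric disc of radius 32 mm, centre 15 mm off this axis, top 33 mm above the desk. Stiff: 0.4 N m of friction (about 6 N at its post), stays where left; gentle pushing on the slide does not turn it.
- cam (a joint): Cam angle, rad, counterclockwise from above positive. 0 = low point (thin side, red mark) faces the slide's nose, on the robot's side of the cam; pi would be the high point. Starts at 1.9 to 2.7 (slide blocked); turn it clockwise to 0. It does not stop there by itself: end stops at -0.7 and 2.8.
- cam_post (a point): Centre of the top of the black post to push, 18 mm diameter, standing from 42 to 81 mm above the desk (point at 81) on the end of a dark lever 14 mm wide, top at 42 mm, 70 mm from the cam axis. The lever points to angle (cam - 1.22) rad counterclockwise from jig +x: it sweeps from the left over the forward side to the right.
- slide (a joint): Travel of the blue slide, m: 0 = back (start), positive to jig +x, end stop 0.034; friction 3 N, stays where left. Flat frame 150 mm wide round the cam, 28 mm above the desk. The cam stops it at 0.056 + 0.015 cos c - sqrt(0.039^2 - (0.015 sin c)^2), c = cam. Jaw: top 36 mm above the desk, front face at jig x = 110 mm + travel. Travel 0.030 = painted board at the fence.
- slide_push (a point): Middle of the rear face (towards the robot) of the slide's upright push plate, 64 mm wide across, 10 mm thick, from 28 to 78 mm above the desk; the point is 63 mm above the desk, at jig x = -78 mm + travel, y = 0. Push this face towards jig +x.
- panel: Loose painted mount board, 121 mm along its x, 136 mm along its y, 10 mm thick, about 0.25 kg, lying on the jig board between the jaw and the fence, 8 to 15 mm short of the fence and up to 0.05 rad askew. Origin: centre of its underside. Home: its centre at jig x = 200.5 mm, square with the fence.
- ink_bottle: Bystander: ink jar with black cap, 48 mm diameter, 85 mm high, origin at the centre of its underside.
- water_cup: Bystander: blue porcelain cup, 66 mm rim diameter, 70 mm high, origin at the centre of its underside.
- weight: Bystander: dark steel paperweight with a knob, 50 mm diameter, 50 mm high, origin at the centre of its underside.
There are look-alikes about, which are no part of the job. There is more than one size of the panel; the one meant has the size given above.

How it is judged (in metres and radians):
On the way, in this order (a step that is already met when the one before it is completed fails the run):
1. the cam is turned to its low point while the slide is still back (value of joint cam between -0.35 and 0.35 rad and value of joint slide below 0.006 m), for 0.2 s.
2. the slide is pushed home (value of joint cam between -0.35 and 0.35 rad and value of joint slide above 0.028 m), for 0.2 s.
At the end, for the whole second after the job is handed in: The cam is within 0.35 rad of its low point, the slide is at least 28 mm forward, and the painted board lies flat, at rest, within 2 mm of the fence and 0.03 rad of square (all of step 2 and x of panel in the frame of jig above 0.1985 m and angle between the x axis of panel and the x axis of jig, either way round below 0.03 rad and z of panel in the frame of jig below 0.015 m and angle between panel's own z axis and vertical below 0.03 rad and linear speed of panel below 0.01 m/s); the robot touches nothing.
It fails at once if the painted board is lifted (z of panel in the frame of jig above 0.022 m or angle between panel's own z axis and vertical above 0.2 rad).
It fails at once if the ink bottle is moved, lifted or tipped (distance of ink_bottle from where it was at the start of the episode above 0.02 m or angle between ink_bottle's own z axis and vertical above 0.3 rad).
It fails at once if the water cup is moved, lifted or tipped (distance of water_cup from where it was at the start of the episode above 0.02 m or angle between water_cup's own z axis and vertical above 0.3 rad).
It fails at once if the paperweight is moved, lifted or tipped (distance of weight from where it was at the start of the episode above 0.02 m or angle between weight's own z axis and vertical above 0.3 rad).
It also fails if it takes over 59 s, if anything falls off the work surface, if the arm or the gripper's body presses on something with over 40 N, if the wrist force passes 120 N, or if a joint passes its speed limit or range.

## Working session

There is one attempt and no reset: what is moved stays moved. The work goes in short steps, Python scripts to look and compute and a tool call to move; the robot and the scene stay as the last step left them, time stands still between calls to the robot, and variables do not carry over. Pictures are saved under pics/ and viewed, and the job is handed in when it is done.

Besides the shell and the picture viewer there is one more tool, called as a command line: name --pt "numbers of a row" for each row, then --argument value for the rest. apply_moves: Moves the arm, as the interface text tells. Its arguments: {"type":"object","properties":{"commands":{"type":"array"},"squeeze":{"type":"number"}},"required":["commands"]}

```bash
mkdir -p pics; ls
python3 - <<'E'
from rig import ctrl
import cv2
s=ctrl.sense();print(s)
for n in("scene","top","wrist"):
    i=ctrl.camera_info(n);print(n,i)
    cv2.imwrite(f"pics/{n}0.png",ctrl.capture(n)[:,:,::-1])
E
```

```text
pics
{'time_s': 0.0, 'joints': array([ 9.11595843e-01,  3.13449028e-01,  1.49844439e+00,  3.23226363e-05,
        1.33101129e+00, -2.23404995e-01]), 'dq': array([ 7.74332025e-05,  6.99680981e-04, -1.87057434e-03, -9.77184561e-04,
       -9.60684200e-04,  3.03765273e-04]), 'tau': array([-1.34139569e-03, -4.12260926e+01, -2.59744745e+01, -2.37601716e-04,
        4.01241836e-03, -1.84146040e-05]), 'eef_pos': array([221.47038755, 475.72763958, 241.73282031]), 'ee_rot': array([-2.94392984e-04,  2.16181267e-01,  9.76353025e-01, -5.86471879e-04]), 'force': array([0.64222108, 0.64663057, 0.19481701]), 'wrist_torque': array([ 0.01536503, -0.00396704, -0.00628943]), 'grip_width': 1.0049539395613438}
scene {'fov_y': 48.70703280338176, 'cx': 318.6745293294791, 'cy': 232.3447977927539, 'camera_from_world': array([[-3.61141720e-01,  9.32486149e-01,  6.79998470e-03,
         1.53534304e+02],
       [ 7.61855751e-01,  2.99247713e-01, -5.74479435e-01,
        -4.58148798e+02],
       [-5.37728996e-01, -2.02287884e-01, -8.18490769e-01,
         1.55345372e+03],
       [ 0.00000000e+00,  0.00000000e+00
[... 243 characters left out ...]
 [-9.86774850e-01, -1.39889506e-02, -1.61492119e-01,
         6.17489644e+02],
       [ 1.61471177e-01,  2.62121247e-03, -9.86873947e-01,
         9.37948855e+02],
       [ 0.00000000e+00,  0.00000000e+00,  0.00000000e+00,
         1.00000000e+00]])}
wrist {'fov_y': 65.70646984690485, 'cx': 315.45809139198036, 'cy': 240.96254427074143, 'camera_from_world': array([[ 4.22142922e-01,  9.06529055e-01, -6.52004880e-04,
        -5.25270236e+02],
       [ 8.66103235e-01, -4.03105255e-01,  2.95586434e-01,
        -3.81212622e+01],
       [ 2.67694864e-01, -1.25344424e-01, -9.55315778e-01,
         3.78630625e+02],
       [ 0.00000000e+00,  0.00000000e+00,  0.00000000e+00,
         1.00000000e+00]])}
```

View pics/top0.png

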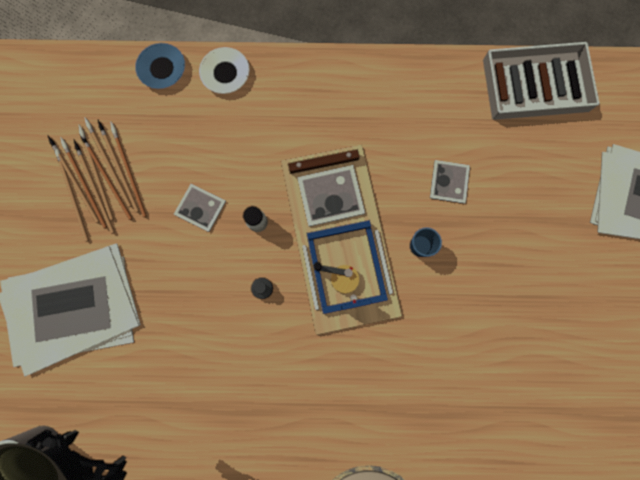

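View pics/scene0.png

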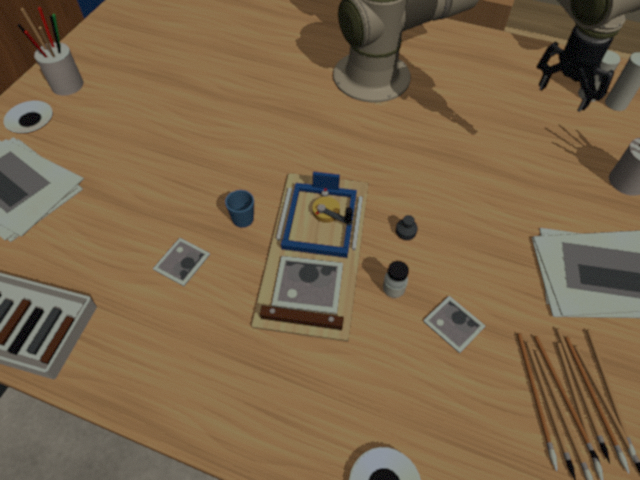

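View pics/wrist0.png

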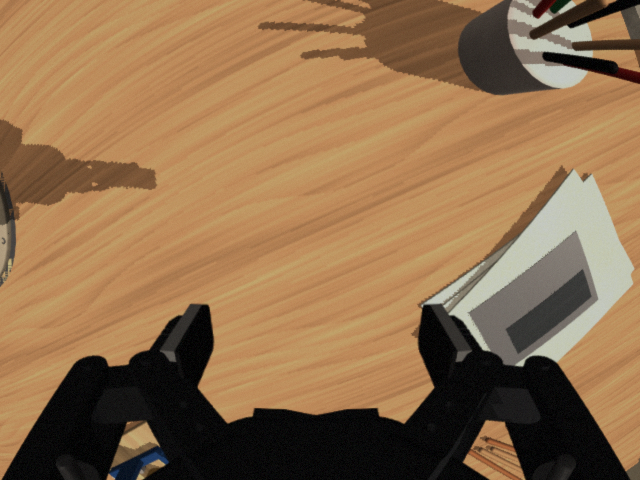

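```bash
cat > h.py <<'E'
import numpy as np
from rig import ctrl
def info(n):
    i=ctrl.camera_info(n); return 240/np.tan(np.radians(i['fov_y']/2)),i['cx'],i['cy'],np.array(i['camera_from_world'])
def ray(n,u,v):
    f,cx,cy,T=info(n); d=np.array([(u-cx)/f,(v-cy)/f,1.])
    R=T[:3,:3]; return -R.T@T[:3,3], R.T@d
def onz(n,u,v,z):
    o,d=ray(n,u,v); return o+d*(z-o[2])/d[2]
def proj(n,p):
    f,cx,cy,T=info(n); c=T[:3,:3]@np.asarray(p,float)+T[:3,3]; return np.array([cx+f*c[0]/c[2],cy+f*c[1]/c[2]])
def two(a,b):
    (o1,d1),(o2,d2)=ray(*a),ray(*b)
    A=np.stack([d1,-d2],1); t=np.linalg.lstsq(A,o2-o1,rcond=None)[0]
    p,q=o1+t[0]*d1,o2+t[1]*d2; return (p+q)/2,np.linalg.norm(p-q)
E
python3 - <<'E'
import cv2
a=cv2.imread('pics/top0.png')[135:345,230:470]; cv2.imwrite('pics/topc.png',cv2.resize(a,None,fx=2.8,fy=2.8,interpolation=cv2.INTER_CUBIC))
a=cv2.imread('pics/scene0.png')[165:345,210:450]; cv2.imwrite('pics/scenec.png',cv2.resize(a,None,fx=3.2,fy=3.2,interpolation=cv2.INTER_CUBIC))
E
```

```text
(no output)
```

View pics/topc.png

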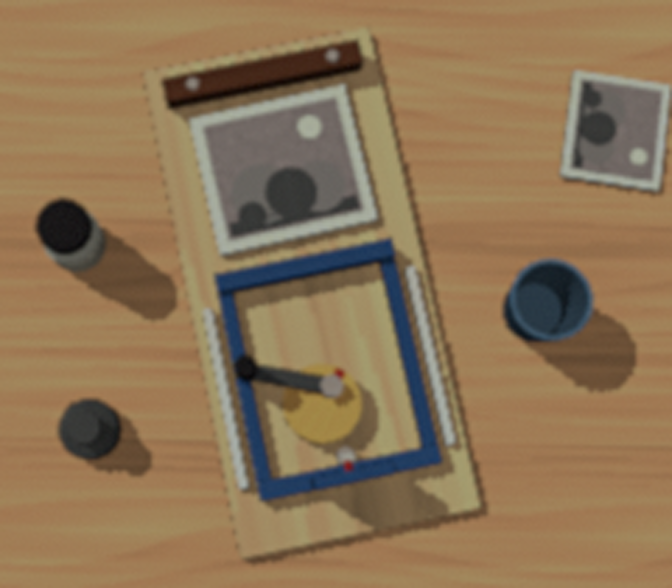

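View pics/scenec.png

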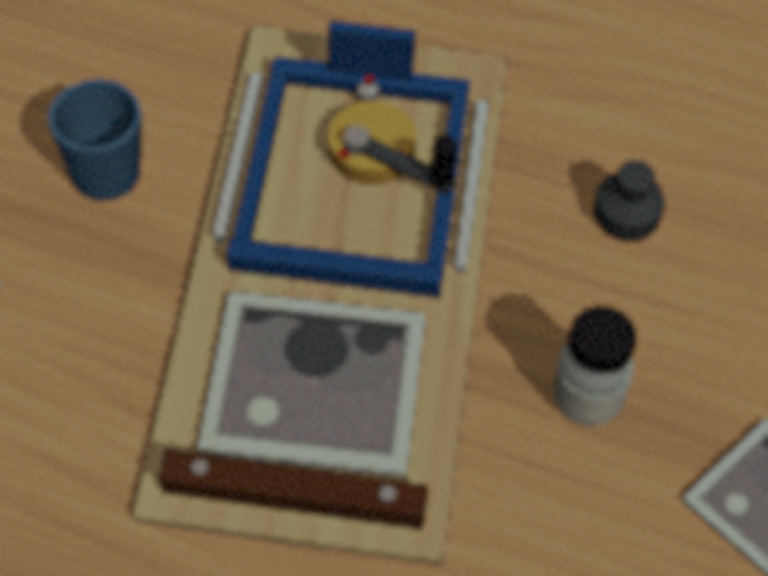

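Run:
```python
from h import *
t=lambda u,v:(230+(u+.5)/2.8-.5,135+(v+.5)/2.8-.5)
s=lambda u,v:(210+(u+.5)/3.2-.5,165+(v+.5)/3.2-.5)
C=[onz('top',*t(*p),12)[:2] for p in [(148,70),(375,30),(485,510),(245,558)]]
C2=[onz('scene',*s(*p),12)[:2] for p in [(442,558),(136,515),(250,28),(506,58)]]
for c in (C,C2):
    c=np.array(c);print(c.round(1).tolist());
    print([np.linalg.norm(c[i]-c[i-1]).round(1) for i in range(4)])
    d=(c[0]+c[1]-c[2]-c[3])/2; print('yaw',np.arctan2(d[1],d[0]),'centre',c.mean(0))
h=onz('top',*t(331,385),45);h2=onz('scene',*s(356,137),45);print('hub',h,h2,two(('top',*t(331,385)),('scene',*s(356,137))))
p=onz('top',*t(245,367),81);p2=onz('scene',*s(446,143),81);print('post',p,p2,two(('top',*t(245,367)),('scene',*s(446,143))))
for nm,z,a,b in [('ink',85,(64,225),(603,338)),('wt',50,(90,425),(635,177)),('cup',70,(550,298),(96,115))]:
    print(nm,onz('top',*t(*a),z),onz('scene',*s(*b),z))
```

```text
[[809.1, 208.3], [848.0, 13.0], [440.6, -76.4], [399.7, 117.7]]
[np.float64(419.3), np.float64(199.1), np.float64(417.1), np.float64(198.3)]
yaw 0.21690378294269272 centre [624.36934602  65.68833653]
[[808.9, 211.3], [852.2, 19.8], [447.1, -73.9], [403.2, 120.8]]
[np.float64(415.7), np.float64(196.3), np.float64(415.8), np.float64(199.6)]
yaw 0.22350787726582147 centre [627.86363771  69.49226067]
hub [537.54244475  50.83486884  45.        ] [540.80354327  49.95613028  45.        ] (array([538.06058983,  49.84232869,  41.47132821]), np.float64(1.698125413592837))
post [547.4993078  118.93760221  81.        ] [549.14911803 119.13692901  81.        ] (array([547.71146997, 118.86492669,  79.11218687]), np.float64(0.23435223249705914))
ink [656.40350235 262.3139954   85.        ] [662.66835271 263.91620898  85.        ]
wt [502.8280113  241.21981474  50.        ] [505.85982227 246.24410346  50.        ]
cup [ 606.36874716 -119.77948897   70.        ] [ 607.68091739 -120.60307537   70.        ]
```

apply_moves --pt "0 -2.6 -1.22 0 0" --pt "0 -2.6 -1.22 0 0" --pt "0 -2.6 -1.22 0 0" --pt "0 -2.6 -1.22 0 0" --pt "0 -2.6 -1.22 0 0" --pt "0 -2.6 -1.22 0 0" --pt "0 -2.6 -1.22 0 0" --pt "0 -2.6 -1.22 0 0" --pt "0 -2.6 -1.22 0 0" --pt "0 -2.6 -1.22 0 0" --pt "0 -2.6 -1.22 0 0" --pt "0 -2.6 -1.22 0 0"

```text
time_s: 1.15
eef_pos: [443.3, 210.3, 242.1]
ee_rot: [-0.0, 0.216, 0.976, -0.0]
force: [-0.0, 0.6, 0.3]
grip_width: 0.002
```

apply_moves --pt "0 -2.6 -1.22 0 0" --pt "0 -2.6 -1.22 0 0" --pt "0 -2.6 -1.22 0 0" --pt "0 -2.6 -1.22 0 0" --pt "0 0 0 0 -0.1" --pt "0 0 0 0 -0.1" --pt "0 0 0 0 -0.1" --pt "0 0 0 0 0"

```text
time_s: 1.82
eef_pos: [516.3, 123.2, 242.0]
ee_rot: [-0.0, 0.066, 0.998, -0.0]
force: [0.4, -0.5, 0.2]
grip_width: -0.002
```

```bash
cat >> h.py <<'E'
from scipy.spatial.transform import Rotation as Ro
def to(x,y,z,yaw):
    s=ctrl.sense(); R=Ro.from_quat(s['ee_rot'],scalar_first=True).as_matrix(); yw=np.arctan2(R[1,0],R[0,0])
    d=R.T@(np.array([x,y,z])-s['eef_pos']); r=-((yaw-yw+np.pi)%(2*np.pi)-np.pi)
    print('t',round(s['time_s'],2),'pos',s['eef_pos'].round(1),'yaw',yw.round(3),'tilt',R[:,2].round(3),'F',s['force'].round(1),'grip',round(s['grip_width'],2),'q',s['joints'].round(2)); print('need cm',(d/10).round(2),'roll',r.round(3))
E
python3 - <<'E'
from h import *
import cv2
to(516.6,123.3,61,3.0)
cv2.imwrite('pics/w1.png',ctrl.capture('wrist')[:,:,::-1])
E
```

```text
t 1.82 pos [516.3 123.2 242. ] yaw 3.009 tilt [-0.001 -0.    -1.   ] F [ 0.4 -0.5  0.2] grip -0.0 q [ 0.01  0.33  1.48  0.    1.34 -1.42]
need cm [-4.00e-02  1.00e-02  1.81e+01] roll 0.009
```

View pics/w1.png

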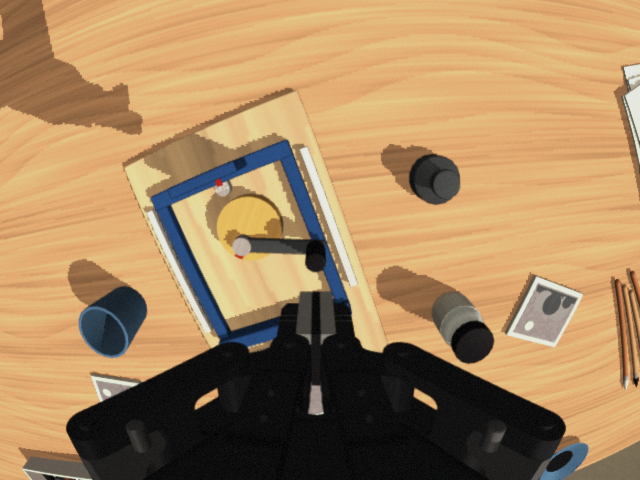

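```bash
cat >> h.py <<'E'
def wonz(u,v,z):
    f,cx,cy,T=info('wrist'); a=np.array([u-cx,v-cy]); r=np.linalg.norm(a); th=r/f
    d=np.r_[a/r*np.sin(th),np.cos(th)]; R=T[:3,:3]; o=-R.T@T[:3,3]; d=R.T@d; return o+d*(z-o[2])/d[2]
E
python3 - <<'E'
from h import *
p=wonz(315,260,81);h=wonz(242,246,45);print(p,h,wonz(240,163,28),wonz(435,182,50),wonz(107,328,70)); d=(p-h)[:2]; print(np.linalg.norm(d),np.arctan2(d[1],d[0]))
for q in [(125,162),(298,91)]: print(wonz(*q,12))
E
```

```text
[547.70526341 119.23818775  81.        ] [537.70801905  51.31915863  45.        ] [462.00125598  60.10258494  28.        ] [500.31515584 235.33450824  50.        ] [ 600.21505687 -111.70576441   70.        ]
68.65085149412651 1.4246521776584489
[438.12457906 -68.55515431  12.        ]
[402.28337016 123.03678192  12.        ]
```

The wrist view gives post (548,119) and hub (538,51), and both agree with the top and scene views. Next I descend beside the post.

apply_moves --pt "0 0 0 2.5 0" --pt "0 0 0 2.5 0" --pt "0 0 0 2.5 0" --pt "0 0 0 2.5 0" --pt "0 0 0 2.5 0" --pt "0 0 0 2.5 0" --pt "0 0 0 2.0 0" --pt "0 0 0 1.1 0" --pt "0 0 0 0 0"

```text
time_s: 2.62
eef_pos: [515.2, 123.4, 59.3]
ee_rot: [-0.002, 0.069, 0.998, -0.0]
force: [0.2, -0.3, 0.9]
grip_width: -0.003
```

Run:
```python
from h import *
import cv2
to(516.6,123.3,61,3.0)
cv2.imwrite('pics/s2.png',cv2.resize(ctrl.capture('scene')[150:350,200:450,::-1],None,fx=3,fy=3))
```

```text
t 2.62 pos [515.2 123.4  59.3] yaw 3.004 tilt [-0.004 -0.    -1.   ] F [ 0.2 -0.3  0.9] grip -0.0 q [ 0.01  0.54  1.68 -0.    0.92 -1.42]
need cm [-0.14  0.01 -0.17] roll 0.004
```

View pics/s2.png

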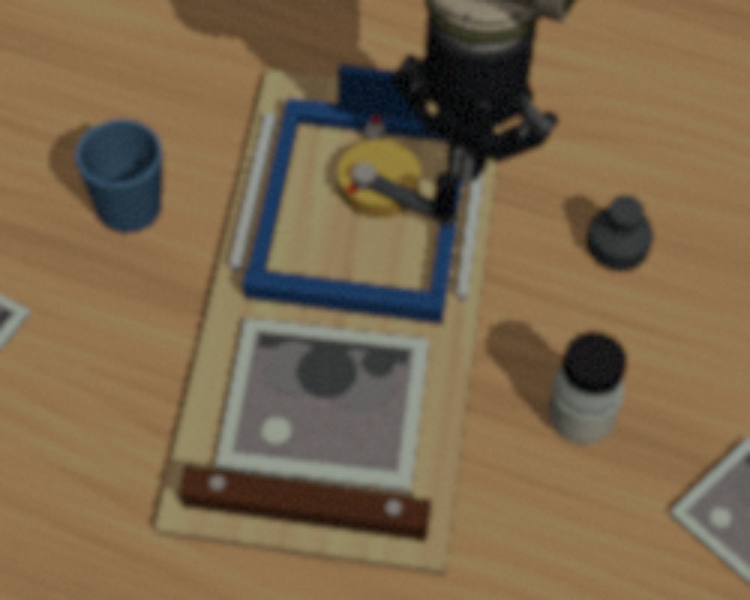

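The finger sits behind the post and clear of everything else. I close the gap, then follow the arc.

apply_moves --pt "0 -0.5 0 -0.1 0" --pt "0 -0.5 0 0 0" --pt "0 -0.71 0.165 0 0.1" --pt "0 -0.71 0.165 0 0.1" --pt "0 -0.71 0.165 0 0.1" --pt "0 -0.71 0.165 0 0.1" --pt "0 -0.71 0.165 0 0.1" --pt "0 -0.71 0.165 0 0.1" --pt "0 0 0 0 0"

```text
time_s: 3.42
eef_pos: [570.2, 115.4, 63.5]
ee_rot: [0.001, 0.362, 0.932, 0.001]
force: [0.6, -0.5, -0.3]
grip_width: 0.002
```

Run:
```python
from h import *
import cv2
a=1.43-.6;c=np.array([538.5,49.8]);p=c+70*np.array([np.cos(a),np.sin(a)])+20*np.array([-np.sin(a),np.cos(a)])
to(*p,61,a+np.pi/2)
cv2.imwrite('pics/s3.png',cv2.resize(ctrl.capture('scene')[150:350,200:450,::-1],None,fx=3,fy=3))
cv2.imwrite('pics/w3.png',ctrl.capture('wrist')[:,:,::-1])
```

```text
t 3.42 pos [570.2 115.4  63.5] yaw 2.401 tilt [ 0.002  0.001 -1.   ] F [ 0.6 -0.5 -0.3] grip 0.0 q [-0.    0.63  1.52  0.    0.99 -0.83]
need cm [-0.08  0.02  0.25] roll 0.0
```

View pics/s3.png

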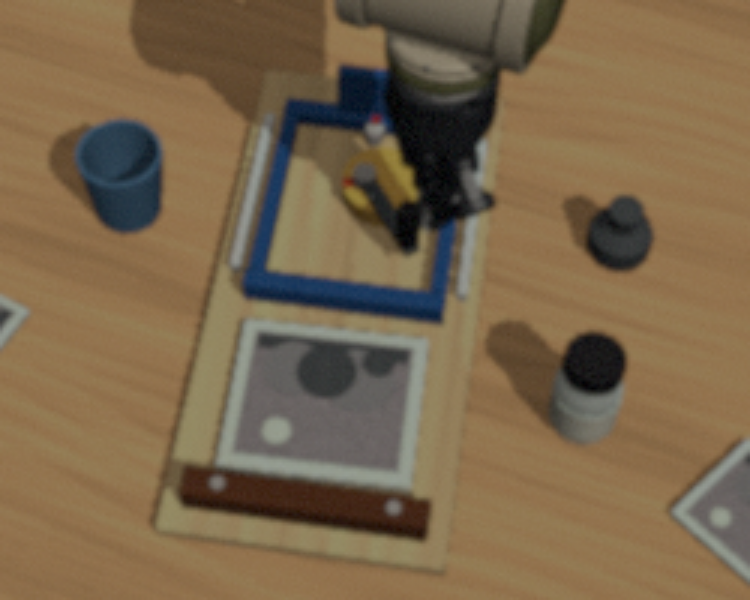

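View pics/w3.png

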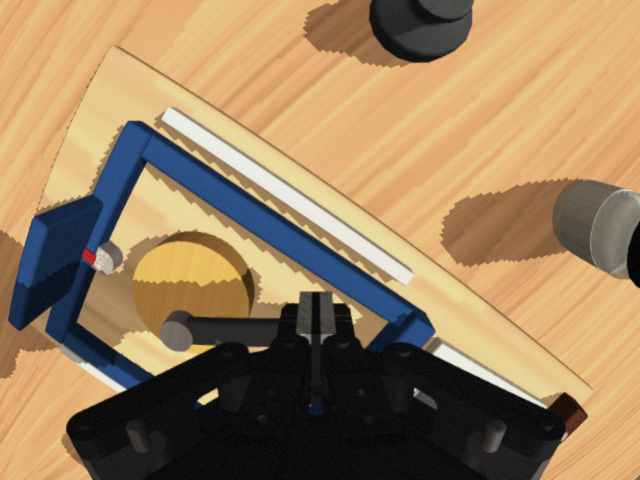

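The cam turns with the fingers as planned, so I carry on along the arc.

apply_moves --pt "0 -0.75 0.17 0.1 0.1" --pt "0 -0.71 0.165 0.1 0.1" --pt "0 -0.71 0.165 0 0.1" --pt "0 -0.71 0.165 0 0.1" --pt "0 -0.71 0.165 0 0.1" --pt "0 -0.71 0.165 0 0.1" --pt "0 -0.71 0.165 0 0.1" --pt "0 -0.71 0.165 0 0.1" --pt "0 -0.71 0.165 0 0.1" --pt "0 -0.71 0.165 0 0.1" --pt "0 0 0 0 0"

```text
time_s: 4.43
eef_pos: [610.3, 57.4, 61.1]
ee_rot: [0.001, 0.764, 0.645, 0.001]
force: [0.5, 0.7, 0.8]
grip_width: 0.001
```

Run:
```python
from h import *
import cv2
a=1.43-1.6;c=np.array([538.5,49.8]);p=c+70*np.array([np.cos(a),np.sin(a)])+20*np.array([-np.sin(a),np.cos(a)])
to(*p,61,a+np.pi/2)
cv2.imwrite('pics/s4.png',cv2.resize(ctrl.capture('scene')[150:350,200:450,::-1],None,fx=3,fy=3))
cv2.imwrite('pics/w4.png',ctrl.capture('wrist')[:,:,::-1])
```

```text
t 4.43 pos [610.3  57.4  61.1] yaw 1.403 tilt [ 0.003  0.    -1.   ] F [0.5 0.7 0.8] grip 0.0 q [-0.1   0.69  1.42  0.    1.04  0.07]
need cm [0.04 0.05 0.01] roll 0.002
```

View pics/s4.png

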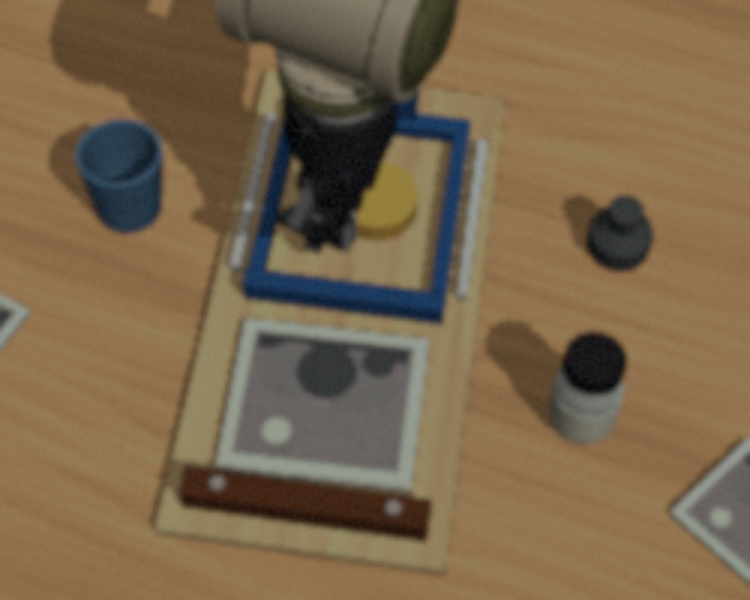

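View pics/w4.png

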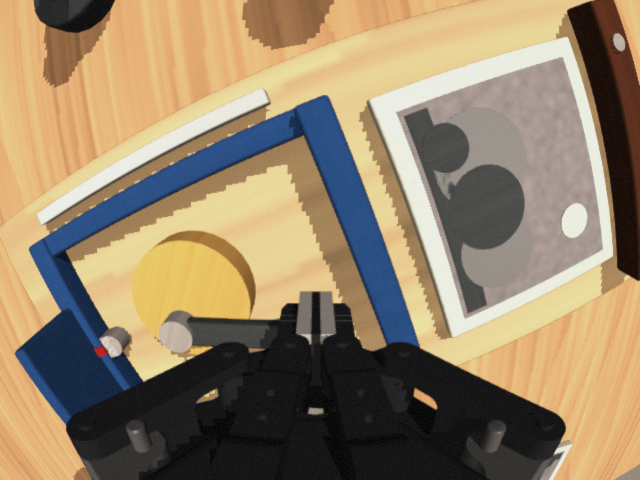

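apply_moves --pt "0 -0.71 0.165 0 0.1" --pt "0 -0.71 0.165 0 0.1" --pt "0 -0.71 0.165 0 0.1" --pt "0 -0.71 0.165 0 0.1" --pt "0 -0.71 0.165 0 0.1" --pt "0 -0.71 0.165 0 0.1" --pt "0 -0.71 0.165 0 0.1" --pt "0 -0.71 0.165 0 0.1" --pt "0 0 0 0 0"

```text
time_s: 5.28
eef_pos: [593.1, 3.2, 60.7]
ee_rot: [0.0, 0.955, 0.298, 0.0]
force: [-0.1, 0.1, 0.2]
grip_width: 0.002
```

Run:
```python
from h import *
import cv2
a=1.43-2.4;c=np.array([538.5,49.8]);p=c+70*np.array([np.cos(a),np.sin(a)])+20*np.array([-np.sin(a),np.cos(a)])
to(*p,61,a+np.pi/2)
cv2.imwrite('pics/w5.png',ctrl.capture('wrist')[:,:,::-1])
```

```text
t 5.28 pos [593.1   3.2  60.7] yaw 0.604 tilt [ 0.001  0.    -1.   ] F [-0.1  0.1  0.2] grip 0.0 q [-0.19  0.65  1.48  0.    1.01  0.77]
need cm [ 0.13  0.07 -0.03] roll 0.003
```

View pics/w5.png

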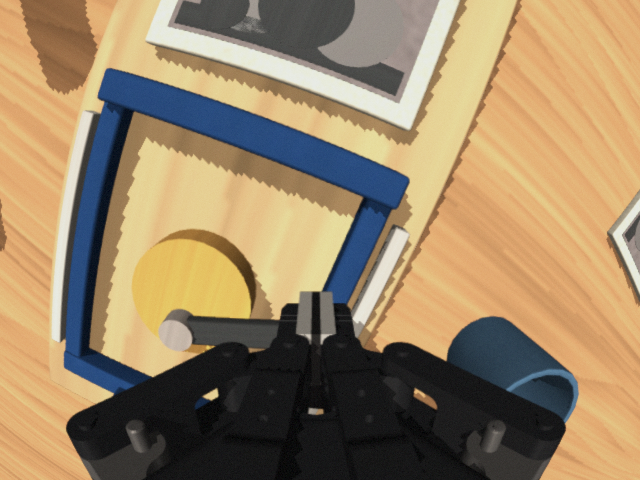

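I back off the post, rise clear, and check the cam from above.

apply_moves --pt "0 1.0 0 0 0" --pt "0 1.5 0 -0.5 0" --pt "0 0 0 -3 0" --pt "0 0 0 -3 0" --pt "0 0 0 -3 0" --pt "0 0 0 -3 0" --pt "0 0 0 0 0"

```text
time_s: 5.92
eef_pos: [616.0, 17.5, 191.8]
ee_rot: [0.003, 0.954, 0.301, 0.004]
force: [0.8, 0.2, 1.0]
grip_width: 0.003
```

Run:
```python
from h import *
import cv2
to(450,29,183,0.22)
cv2.imwrite('pics/w6.png',ctrl.capture('wrist')[:,:,::-1])
a=ctrl.capture('scene')[:,:,::-1]; cv2.imwrite('pics/s6.png',cv2.resize(a[165:345,210:450],None,fx=3.2,fy=3.2,interpolation=cv2.INTER_CUBIC))
```

```text
t 5.92 pos [616.   17.5 191.8] yaw 0.611 tilt [ 0.01  -0.002 -1.   ] F [0.8 0.2 1. ] grip 0.0 q [-0.16  0.55  1.28 -0.    1.3   0.8 ]
need cm [-12.94 -10.47   0.71] roll 0.391
```

View pics/w6.png

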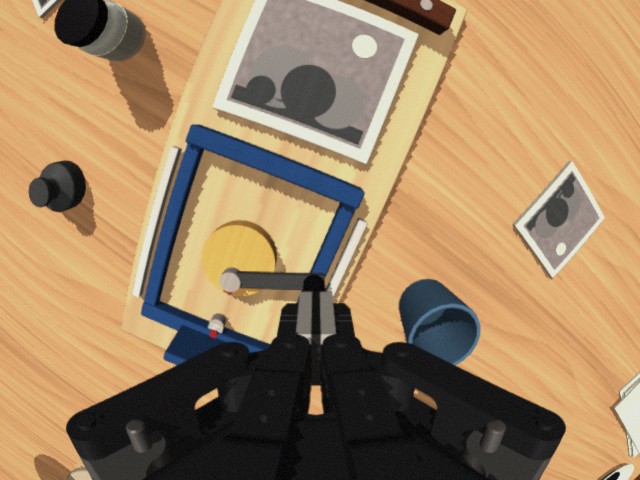

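View pics/s6.png

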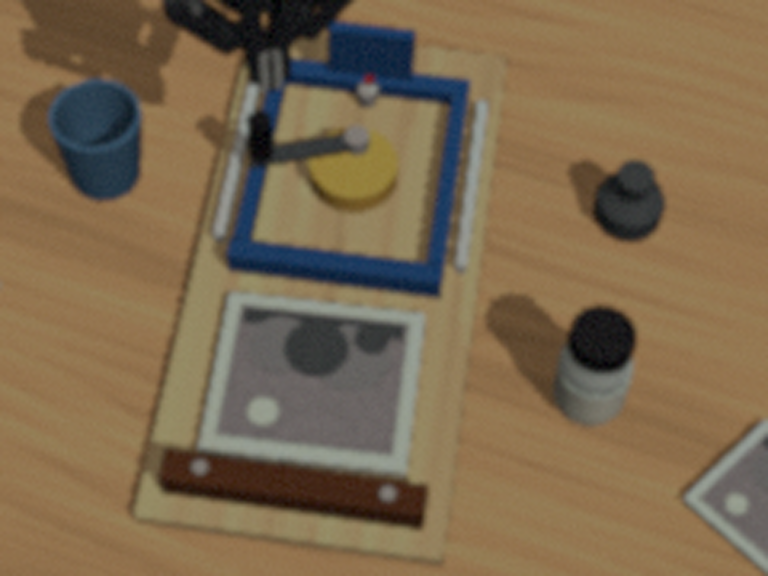

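Run:
```python
from h import *
s=lambda u,v:(210+(u+.5)/3.2-.5,165+(v+.5)/3.2-.5)
for p in(onz('scene',*s(260,118),81),wonz(315,284,81)):
    h=np.array([539,50]); d=p[:2]-h; print(p,np.linalg.norm(d),'cam',np.arctan2(d[1],d[0])-.22+1.22)
    h=wonz(231,280,45)[:2]; d=p[:2]-h; print(h,np.linalg.norm(d),'cam',np.arctan2(d[1],d[0])-.22+1.22)
pl=[onz('scene',*s(331,24),78),onz('scene',*s(414,33),78)];print('plate',pl)
m=(pl[0]+pl[1])/2; d=m[:2]-[538.5,49.8]; y=.22;print('plate mid jig',d@[np.cos(y),np.sin(y)],d@[-np.sin(y),np.cos(y)])
```

```text
[575.80978877  -8.46593011  81.        ] 69.08853401641137 cam -0.008900402501164084
[541.47961229  50.37594917] 68.12435521791396 cam -0.04264901086542161
[590.89951705   2.09364677  81.        ] 70.62987009487885 cam 0.25458981704649897
[541.47961229  50.37594917] 69.09057613824481 cam 0.22624487914438274
plate [array([474.5598739 ,   4.64964282,  78.        ]), array([460.56129974,  63.75468295,  78.        ])]
plate mid jig -72.63350249643182 0.2591919434724059
```

Run:
```python
from h import *
f,cx,cy,T=info('wrist'); c=-T[:3,:3].T@T[:3,3]; s=ctrl.sense(); R=Ro.from_quat(s['ee_rot'],scalar_first=True).as_matrix(); print('cam in tool',R.T@(c-s['eef_pos']))
to(427,25,192,0.22); to(427,25,192,0.22+np.pi)
```

```text
cam in tool [  75.79203532   -0.40265097 -130.83166783]
t 6.02 pos [614.1  17.7 186.1] yaw 0.61 tilt [ 0.002 -0.001 -1.   ] F [-0.3 -0.2 -0.6] grip 0.0 q [-0.16  0.55  1.29 -0.    1.3   0.8 ]
need cm [-14.92 -11.31  -0.62] roll 0.39
t 6.02 pos [614.1  17.7 186.1] yaw 0.61 tilt [ 0.002 -0.001 -1.   ] F [-0.3 -0.2 -0.6] grip 0.0 q [-0.16  0.55  1.29 -0.    1.3   0.8 ]
need cm [-14.92 -11.31  -0.62] roll -2.752
```

apply_moves --pt "0 -1.87 -1.41 0 0" --pt "0 -1.87 -1.41 0 0" --pt "0 -1.87 -1.41 0 0" --pt "0 -1.87 -1.41 0 0" --pt "0 -1.87 -1.41 0 0" --pt "0 -1.87 -1.41 0 0" --pt "0 -1.87 -1.41 0 0" --pt "0 -1.87 -1.41 0 0" --pt "0 0 0 0 0.13" --pt "0 0 0 0 0.13" --pt "0 0 0 0 0.13" --pt "0 0 0 0 0"

```text
time_s: 7.02
eef_pos: [426.0, 25.3, 184.2]
ee_rot: [-0.0, 0.993, 0.114, -0.001]
force: [-0.0, -0.4, -0.4]
grip_width: 0.0
```

Run:
```python
from h import *
import cv2
to(427,25,56,0.22)
cv2.imwrite('pics/w7.png',ctrl.capture('wrist')[:,:,::-1])
a=ctrl.capture('top')[:,:,::-1]; cv2.imwrite('pics/t7.png',cv2.resize(a[135:345,230:470],None,fx=2.8,fy=2.8,interpolation=cv2.INTER_CUBIC))
```

```text
t 7.02 pos [426.   25.3 184.2] yaw 0.229 tilt [-0.002  0.    -1.   ] F [-0.  -0.4 -0.4] grip 0.0 q [-0.22  0.16  1.86 -0.    1.13  1.13]
need cm [ 0.12  0.06 12.82] roll 0.009
```

View pics/w7.png

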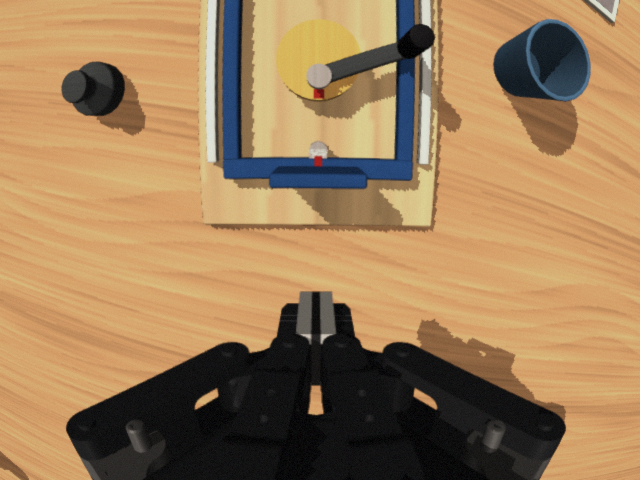

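View pics/t7.png

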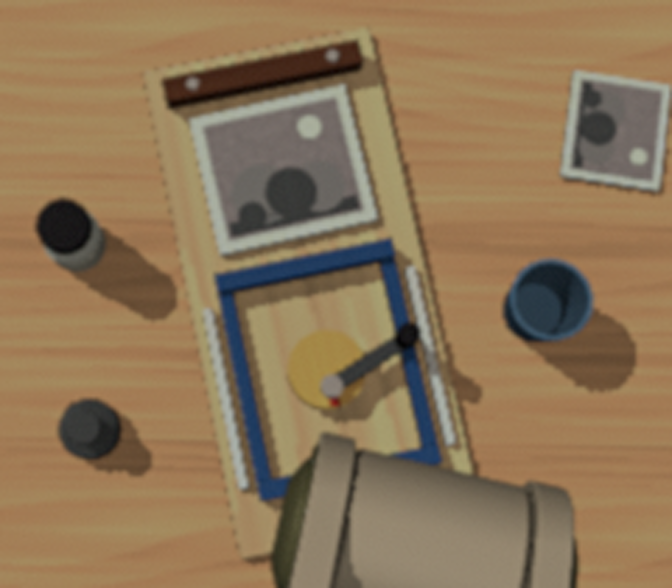

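Run:
```python
from h import *
t=lambda u,v:(230+(u+.5)/2.8-.5,135+(v+.5)/2.8-.5)
for p,h in((wonz(417,40,81),wonz(319,75,45)),(onz('top',*t(407,334),81),onz('top',*t(332,385),45))):
    d=(p-h)[:2]; print(p,h,np.linalg.norm(d),'cam',np.arctan2(d[1],d[0])-.22+1.22)
for q in[(271,187),(366,187)]: print('plate rear',wonz(*q,78),wonz(*q,28))
to(427,25,56,0.22)
```

```text
[573.77936961  -4.70293935  81.        ] [539.04087689  50.45764824  45.        ] 65.18783091735814 cam -0.008774127407480181
[574.87737615  -5.97683002  81.        ] [537.55377806  50.03693027  45.        ] 67.30967475626662 cam 0.016972535491819984
plate rear [457.15320826  62.87337031  78.        ] [448.14205692  66.96756006  28.        ]
plate rear [471.60283975   3.12262463  78.        ] [465.63813615  -5.38056736  28.        ]
t 7.12 pos [426.3  25.2 184.5] yaw 0.236 tilt [-0.002  0.    -1.   ] F [-0.3  1.7 -0.7] grip 0.0 q [-0.22  0.16  1.86 -0.    1.13  1.12]
need cm [ 0.09  0.05 12.85] roll 0.016
```

The cam reads about 0.00 rad in both views, and its red mark faces the nose mark at wrist pixel (318,160). I go down behind the plate and approach it.

apply_moves --pt "0 0 0 2.5 0" --pt "0 0 0 2.5 0" --pt "0 0 0 2.5 0" --pt "0 0 0 2.5 0" --pt "0 0 0 1.8 0" --pt "0 0 0 1.0 0" --pt "0 0 0 0 0" --pt "0 0.6 0.05 0 0" --pt "0 0.6 0 0 0" --pt "0 0.6 0 0 0" --pt "0 0.4 0 0 0" --pt "0 0 0 0 0"

```text
time_s: 8.12
eef_pos: [449.4, 29.8, 57.8]
ee_rot: [0.0, 0.993, 0.116, 0.001]
force: [0.4, -0.3, -0.4]
grip_width: -0.002
```

Run:
```python
from h import *
import cv2
y=.22
to(*(np.array([464.4,33])+30*np.array([np.cos(y),np.sin(y)])-11*np.array([np.cos(y),np.sin(y)])),56,0.22)
cv2.imwrite('pics/w8.png',ctrl.capture('wrist')[:,:,::-1])
```

```text
t 8.12 pos [449.4  29.8  57.8] yaw 0.232 tilt [ 0.002 -0.    -1.   ] F [ 0.4 -0.3 -0.4] grip -0.0 q [-0.2   0.41  1.92  0.    0.81  1.14]
need cm [3.43 0.05 0.19] roll 0.012
```

View pics/w8.png

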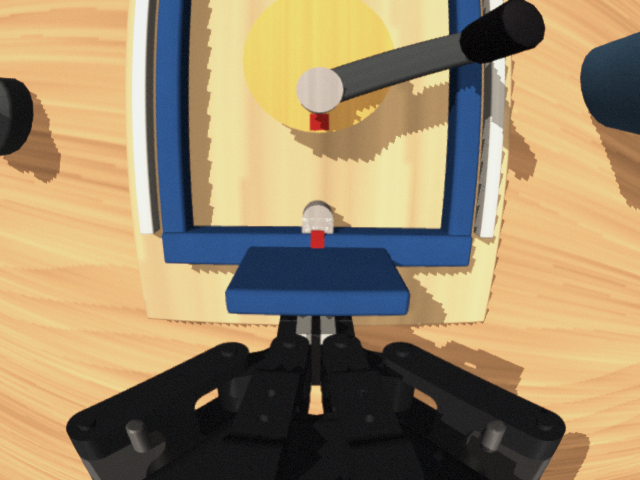

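apply_moves --pt "0 0.3 0 0 0" --pt "0 0.3 0 0 0" --pt "0 0.3 0 0 0" --pt "0 0.3 0 0 0" --pt "0 0.3 0 0 0" --pt "0 0.3 0 0 0" --pt "0 0.3 0 0 0" --pt "0 0.3 0 0 0" --pt "0 0.3 0 0 0" --pt "0 0 0 0 0"

```text
time_s: 9.0
eef_pos: [475.1, 36.0, 57.3]
ee_rot: [0.0, 0.993, 0.115, 0.0]
force: [-0.4, -0.5, 0.1]
grip_width: -0.001
```

Run:
```python
from h import *
import cv2
to(483,37.1,56,0.22)
cv2.imwrite('pics/w9.png',ctrl.capture('wrist')[:,:,::-1])
a=ctrl.capture('scene')[:,:,::-1]; cv2.imwrite('pics/s9.png',cv2.resize(a[165:345,210:450],None,fx=3.2,fy=3.2,interpolation=cv2.INTER_CUBIC))
```

```text
t 9.0 pos [475.1  36.   57.3] yaw 0.231 tilt [ 0.001  0.    -1.   ] F [-0.4 -0.5  0.1] grip -0.0 q [-0.17  0.45  1.85  0.    0.84  1.17]
need cm [0.79 0.07 0.13] roll 0.011
```

View pics/w9.png

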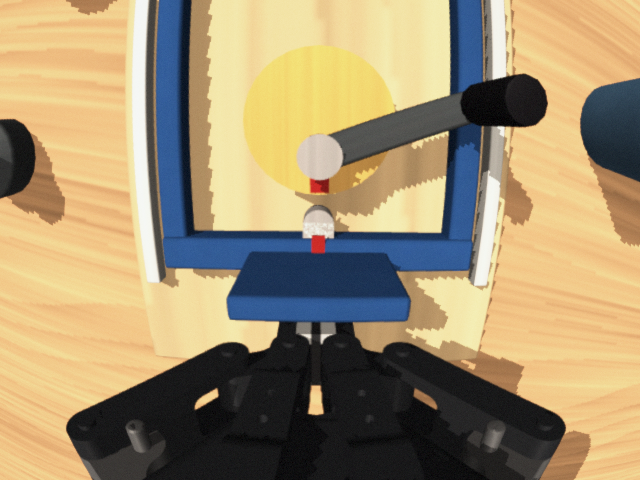

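View pics/s9.png

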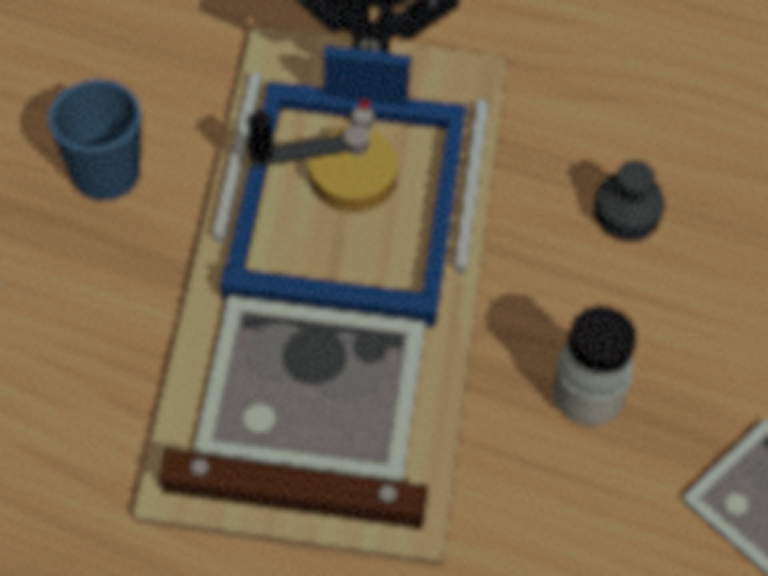

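apply_moves --pt "0 0.2 0.02 0 0" --pt "0 0.2 0 0 0" --pt "0 0.15 0 0 0" --pt "0 0 0 0 0"

```text
time_s: 9.43
eef_pos: [480.0, 37.1, 57.2]
ee_rot: [-0.0, 0.993, 0.115, -0.0]
force: [-3.2, 1.2, 2.1]
grip_width: -0.004
```

apply_moves --pt "0 0.15 0 0 0" --pt "0 0 0 0 0"

```text
time_s: 9.6
eef_pos: [480.8, 37.3, 57.2]
ee_rot: [-0.0, 0.993, 0.115, -0.001]
force: [-6.4, -1.4, 3.9]
grip_width: -0.0
```

apply_moves --pt "0 0.15 0 0 0" --pt "0 0 0 0 0"

```text
time_s: 9.77
eef_pos: [480.8, 37.3, 57.1]
ee_rot: [-0.0, 0.993, 0.115, -0.003]
force: [-16.3, -5.5, 10.4]
grip_width: 0.001
```

The position has stalled and the force is rising, so the board has reached the fence. One more small press to square it, then I check.

apply_moves --pt "0 0.1 0 0 0" --pt "0 0 0 0 0" --pt "0 0 0 0 0"

```text
time_s: 10.02
eef_pos: [480.8, 37.4, 57.1]
ee_rot: [-0.0, 0.993, 0.116, -0.004]
force: [-20.5, -7.3, 15.6]
grip_width: 0.002
```

apply_moves --pt "0 -0.3 0 0 0" --pt "0 -0.6 0 0 0" --pt "0 -1.5 0 0 0" --pt "0 -1.5 0 0 0" --pt "0 0 0 -2.5 0" --pt "0 0 0 -2.5 0" --pt "0 0 0 -2.5 0" --pt "0 0 0 -2.5 0" --pt "0 0 0 -2.5 0" --pt "0 -2 0 0 0" --pt "0 -2 0 0 0" --pt "0 0 0 0 0"

```text
time_s: 11.02
eef_pos: [405.0, 19.6, 182.5]
ee_rot: [0.0, 0.993, 0.115, 0.0]
force: [0.2, -0.7, -1.2]
grip_width: 0.0
```

Run:
```python
from h import *
import cv2
to(400,15,180,0.22)
cv2.imwrite('pics/w10.png',ctrl.capture('wrist')[:,:,::-1])
a=ctrl.capture('top')[:,:,::-1]; cv2.imwrite('pics/t10.png',cv2.resize(a[135:345,230:470],None,fx=2.8,fy=2.8,interpolation=cv2.INTER_CUBIC))
a=ctrl.capture('scene')[:,:,::-1]; cv2.imwrite('pics/s10.png',cv2.resize(a[165:345,210:450],None,fx=3.2,fy=3.2,interpolation=cv2.INTER_CUBIC))
```

```text
t 11.02 pos [405.   19.6 182.5] yaw 0.231 tilt [ 0.001 -0.    -1.   ] F [ 0.2 -0.7 -1.2] grip 0.0 q [-0.24  0.11  1.92 -0.    1.11  1.1 ]
need cm [-0.6   0.34  0.25] roll 0.011
```

View pics/t10.png

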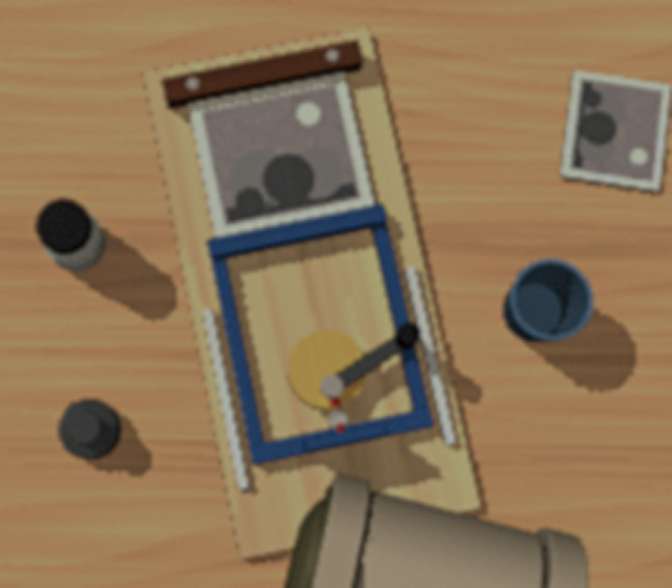

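View pics/s10.png

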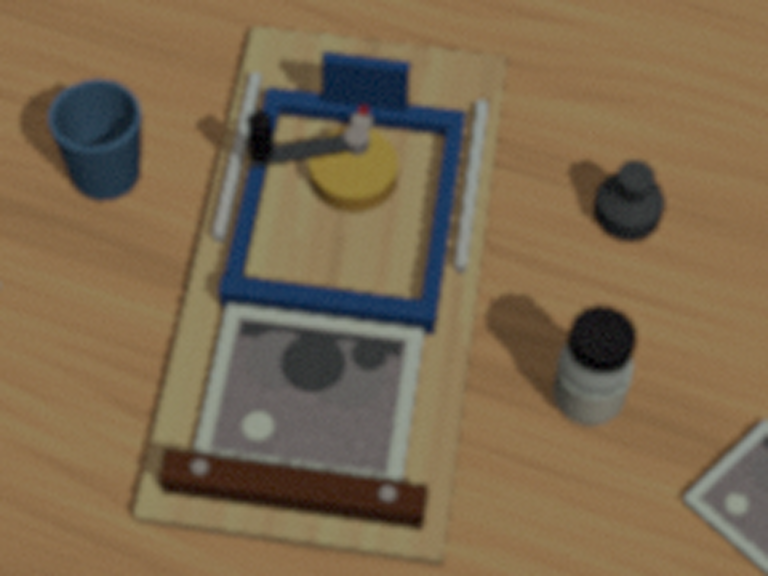

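View pics/w10.png

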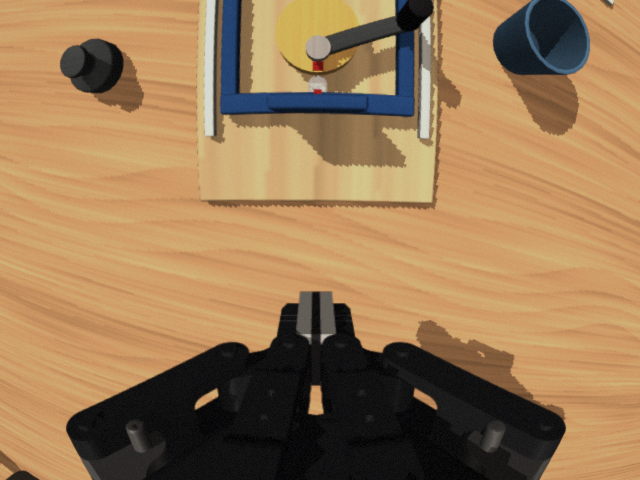

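Run:
```python
from h import *
import cv2
y=.22;e=np.array([np.cos(y),np.sin(y)]);n=np.array([-e[1],e[0]])
for f0,f1,cam,off,sc in(('topc','t10','top',(230,135),2.8),('scenec','s10','scene',(210,165),3.2)):
    I=[cv2.imread(f'pics/{f}.png') for f in(f0,f1)]
    # blue frame extent via colour; white disc on panel via brightness
    for k,im in enumerate(I):
        hsv=cv2.cvtColor(im,cv2.COLOR_BGR2HSV)
        m=cv2.inRange(hsv,(105,140,60),(125,255,255)); v,u=np.nonzero(m)
        P=np.array([onz(cam,off[0]+(a+.5)/sc-.5,off[1]+(b+.5)/sc-.5,28)[:2] for a,b in zip(u[::5],v[::5])])-[538.5,49.8]
        P=P[np.abs(P@n)<50]
        q=P@e; q=q[(q>80)]; print(cam,k,'jaw x range (z28)',np.percentile(q,[1,50,99]).round(1))
        m=cv2.inRange(im,(110,120,120),(255,255,255))
        cs,_=cv2.findContours(m,cv2.RETR_LIST,cv2.CHAIN_APPROX_NONE)
        for c in cs:
            A=cv2.contourArea(c)
            if A>200:
                (a,b),r=cv2.minEnclosingCircle(c); p=onz(cam,off[0]+(a+.5)/sc-.5,off[1]+(b+.5)/sc-.5,22)[:2]-[538.5,49.8]
                X,Y=p@e,p@n
                if 120<X<262 and abs(Y)<75: print('  c',A,(round(a),round(b)),round(r),X.round(1),Y.round(1), 'rect',np.round(cv2.minAreaRect(c)[2],1))
```

```text
top 0 jaw x range (z28) [ 94.3 100.4 106.4]
  c 507.0 (309, 126) 14 218.4 -28.4 rect 90.0
  c 15535.0 (283, 168) 88 187.1 0.3 rect 77.2
  c 22458.5 (282, 170) 105 186.2 1.6 rect 77.0Traceback (most recent call last):
  File "<stdin>", line 10, in <module>
  File "h.py", line 9, in onz
    o,d=ray(n,u,v); return o+d*(z-o[2])/d[2]
        ~~~^^^^^^^
  File "h.py", line 6, in ray
    f,cx,cy,T=info(n); d=np.array([(u-cx)/f,(v-cy)/f,1.])
              ~~~~^^^
  File "h.py", line 4, in info
    i=ctrl.camera_info(n); return 240/np.tan(np.radians(i['fov_y']/2)),i['cx'],i['cy'],np.array(i['camera_from_world'])
ValueError: time passes only in moves, steps and waits
```

```bash
sed -i 's/^def info(n):/import functools\n@functools.lru_cache\ndef info(n):/' h.py
python3 - <<'E'
from h import *
import cv2
y=.22;e=np.array([np.cos(y),np.sin(y)]);n=np.array([-e[1],e[0]])
for f0,f1,cam,off,sc in(('topc','t10','top',(230,135),2.8),('scenec','s10','scene',(210,165),3.2)):
    J=lambda a,b,z:(lambda p:(p@e,p@n))(onz(cam,off[0]+(a+.5)/sc-.5,off[1]+(b+.5)/sc-.5,z)[:2]-[538.5,49.8])
    for k,f in enumerate((f0,f1)):
        im=cv2.imread(f'pics/{f}.png'); hsv=cv2.cvtColor(im,cv2.COLOR_BGR2HSV)
        v,u=np.nonzero(cv2.inRange(hsv,(105,140,60),(125,255,255)))
        P=np.array([J(a,b,28) for a,b in zip(u[::5],v[::5])]); q=P[(abs(P[:,1])<50)&(P[:,0]>80)][:,0]
        print(cam,k,'jaw x (z28)',np.percentile(q,[1,50,99]).round(1))
        m=cv2.inRange(im,(110,120,120),(255,255,255)); cs,_=cv2.findContours(m,cv2.RETR_LIST,cv2.CHAIN_APPROX_NONE)
        for c in cs:
            A=cv2.contourArea(c)
            if A>200:
                M=cv2.moments(c); X,Y=J(M['m10']/M['m00'],M['m01']/M['m00'],22)
                if 120<X<262 and abs(Y)<75:
                    B=np.array([J(*p,22) for p in c[:,0]],np.float32); r=cv2.minAreaRect(B)
                    print('  c',A,'jig',np.round((X,Y),1),'rect',np.round(r[0],1),np.round(r[1],1),'deg',round(r[2],2))
E
```

```text
top 0 jaw x (z28) [ 94.3 100.4 106.4]
  c 507.0 jig [218.5 -28.6] rect [218.8 -28.6] [22. 21.] deg 78.2
  c 15535.0 jig [186.7   1. ] rect [187.3   0.8] [100.6 115.3] deg 1.27
  c 22458.5 jig [186.7   2. ] rect [187.6   2.1] [121.6 138.5] deg 1.21
top 1 jaw x (z28) [124.4 130.5 136.5]
  c 513.5 jig [229.7 -30. ] rect [229.6 -30. ] [22.1 22. ] deg 78.2
  c 5072.0 jig [187.9   2.9] rect [197.8   1.1] [114.  138.4] deg 0.32
scene 0 jaw x (z28) [ 93.9 102.  113.3]
  c 667.0 jig [218.5 -30.1] rect [218.4 -30.1] [20.  20.3] deg 8.77
  c 23108.0 jig [190.1  -0.3] rect [188.5  -0.5] [102.6 116.9] deg 1.13
  c 32380.5 jig [191.9   0.7] rect [189.4   0.2] [123.7 136.6] deg 1.15
scene 1 jaw x (z28) [123.8 131.8 139.7]
  c 713.0 jig [229.7 -31.4] rect [229.5 -31.5] [20.7 20.3] deg 10.04
  c 6233.0 jig [185.1   3.1] rect [197.3  -0.6] [137.  112.6] deg 89.92
```

```bash
python3 -c "
from rig import ctrl
s=ctrl.sense();print(s['time_s'],s['force']);print(ctrl.finish_job())"
```

```text
11.1667 [-0.02210036 -0.31910431 -0.49221001]
the job is handed in; nothing more can be done
None
```

The job is done and handed in at 11.2 s of simulated time; the rig gives no verdict. With the fingers shut, I pushed the black post clockwise round its arc and backed off. Then I pushed the slide by its blue plate until it stalled, with about 20 N against the board and fence, and withdrew.

**Last checks:**

| Check | Measured | Allowed |
|---|---|---|
| Cam angle, before the push (top and wrist views) | −0.01 to +0.02 rad | ±0.35 rad |
| Cam angle, after the push | not measured again; looks unchanged | ±0.35 rad |
| Slide travel (top view 30.1 mm; scene view about 30 mm) | about 30 mm | at least 28 mm |
| Painted board, angle to fence (two views) | within about 0.006 rad | 0.03 rad |
| Bystanders (ink bottle, cup, paperweight) | same places in the pictures by eye | 20 mm |
| Force on the arm at the end | about 0.6 N, sensor noise | touching nothing |

**Board at the fence:** I did not measure this directly, because the fence hides the board's front edge. It rests on the slide stalling at 30 mm and on the board's painted white disc having moved 11 mm forward.

**Checks that disagreed:**
- One earlier wrist view read the cam at about 0.25 rad. The fingers partly hid the post there, and the later clear views did not bear it out.
- A scene-view estimate of the push plate was about 5 mm off the expected position. The wrist view put it within about 2 mm.

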